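# Push the soldering block home into the corner of the fence

## Task

Ready the jeweller's bench for soldering: with the fingers, push the white soldering block along the bench, never lifting it, until its long side lies flush against the steel fence and its end is right up against the red centre stop, in the corner on the side where it already stands. Push gently enough that the brass ring stays on top of the block, do not touch the ring, and leave the charcoal block and everything else on the bench where they are.

Things in the scene. Friction and masses are not known exactly. Their poses are not given: they have to be found in the camera images.
- fence: Fixed steel bar, 440 mm long (its y), 35 mm high, 10 mm thick (40 mm with the low flange behind it). At its middle the red stop, a rib 12 mm thick and 30 mm high, stands out 65 mm from the front face, towards the robot (-x), making a corner on its left (+y) and on its right (-y). Origin: on the bench, in the plane of the front face, at the middle of the rib's thickness. Turned up to 0.18 rad.
- white_block: Loose white brick with grey-brown scorch marks, 70 mm (x) by 100 mm (y) by 25 mm high, 0.24 to 0.5 kg. Origin: centre of its underside. Stands in front of the fence, left or right of the stop, turned up to about 0.4 rad from it; slides with ordinary friction. When home its centre is 35 mm in front of the front face and 56 mm to the side of the fence's origin.
- ring: Loose brass ring, 40 mm outside, 30 mm inside diameter, 8 mm high, 30 g, lying flat on top of the white block near its middle (it is carried along by friction only). Origin: centre of its underside.
- charcoal_block: Loose charcoal block, nearly black, 70 mm (x) by 100 mm (y) by 25 mm high; it stands in front of the fence on the other side of the stop from the white block. Origin: centre of its underside. Leave alone.
- flux_jar: Loose small amber glass jar with a white cap, 36 mm across, 48 mm high, upright in front of the stop, between the blocks and nearer the robot. Origin: centre of its underside. Leave alone.
- pan: Loose open stainless steel pan, about 204 (x) by 134 mm (y) over its rim, 85 mm high, on the right. Origin: centre of its underside. Leave alone.
- beaker: Loose glass beaker, 64 mm across, 85 mm high, upright on the left, nearer the robot than the cup. Origin: centre of its underside. Leave alone.
- cup: Loose white plastic cup, 72 mm across, 100 mm high, upright on the left. Origin: centre of its underside. Leave alone.
- hammer: Loose hammer, 220 mm long, lying on the right. Its x runs along the handle towards the head. Leave alone.

How it is judged:
By the outcome, as a careful person would: the job done as asked, in the order asked, and still so for the second after the job is handed in, with the robot touching nothing.
It also fails if it takes over 51 s, if anything falls off the work surface, if the arm or the gripper's body presses on something with over 40 N, if the wrist force passes 120 N, or if a joint passes its speed limit or range.

## Robot

A 6-joint arm with a two-finger parallel gripper is mounted at the origin on the work surface. World frame = base frame: x ahead of the robot, y to its left, z up, the work surface at z = 0. Lengths are in m, angles in degrees, forces in N, time in s.
With the tool pointing down it reaches from about 0.4 to 0.825 m from the base axis. Payload 7 kg.
Tool frame: the origin (TCP) lies at the centre of the arm's flange, where the gripper is bolted on; the fingertips stand 178 mm ahead of it and the grasp point (between the pads) lies 159 mm ahead of it; x points along the fingers, y is the direction in which the jaws open and shut, and the axes are right-handed (so a half turn about x gives the same grasp; the last joint's range is limited). The gripper opens to 88 mm and grips with 3 to 60 N. Pads are 19 mm wide; open, the fingers measure 130 mm over their backs; the gripper's body (78 mm by 193 mm) begins 47 mm behind the grasp point.
Start: joints at [-57.29, 20.546, 0.682, 0, -70.136, -16.507], TCP at [0.188, -0.648, 0.405] pointing down, gripper open.
Joint ranges: [-176.03, 176.03], [-82.01, 121.73], [-58.28, 71.71], [-173.87, 95.51], [-174.79, -0.11], [-173.66, 173.66]. Speed limits (degrees/s): [136.94, 136.94, 172.46, 180, 180, 180].

## Interface

Orientations are given as [roll, pitch, yaw] about the fixed x, y, z axes, in that order (R = Rz(yaw) Ry(pitch) Rx(roll)).
In Python, from plant import ctrl gives the robot as it stands. The module is installed in compiled form; this text tells all that it offers.
- The arm moves only by the shell command python3 -m inch 'ROWS'. ROWS is JSON, one flat list of numbers, 7 for each row, row after row: the shift along the tool's x, y, z in m, then the turn, a rotation vector about the tool's x, y, z in degrees, then the finger opening in m, from 0 to 0.0876. In form: [dx, dy, dz, rx, ry, rz, hand, dx, dy, dz, rx, ry, rz, hand, ...]. A call has 1 to 20 rows; each row shifts and turns the pose as measured when the row begins, along the tool's axes as they then stand; what a row does not reach is not made up. A row lasts 1/8 s, in which the tool goes at most 62.5 mm and 10.7 degrees, less where a joint would pass 70% of its speed; a pose out of reach is approached as far as the arm can. A call with a gripper value outside its range is refused whole. The fingers move at their own pace and stop on an object; the grip force is fixed at half the most. Time passes only in rows, so rows that do not move let the fingers close. It gives the time, the measured TCP pose, the force and the opening at its end, in the units of the state.
- ctrl.get_obs(): the state, without advancing time (a new reading comes with each control period).
- ctrl.snapshot(name): name is "scene" or "side" or "wrist"; returns a dict with "color" (420x560x3 uint8, red, green, blue), "depth" (420x560 float32, m along the optical axis (not along the pixel's ray), 0 where there is no reading), "K" (3x3 intrinsics, pixels), "k1" (the pictures are not rectified: a ray, as slopes to the right and down, at radius r is drawn at 1 + k1 r^2 times it, then the intrinsics apply), "position" and "attitude" of the camera in the world; the wrist camera has in their place "hand_eye" (4x4, takes a point from camera to tool coordinates, whose origin is the TCP and whose axes are the tool frame's). Camera axes: x right, y up, looking along -z (the intrinsics and any distortion apply to the point x, -y, -z); pixel columns grow to the right and rows downward; lengths in m; the calibration is good to about 2 mm. A picture is of the moment at which its call begins: read the wrist's pose just before it.
- ctrl.close_job(): hands the job in, once; it reports no verdict.
The state is a dict: "clock": time; "joint_pos": joint angles; "qvel": joint speeds; "tau": joint torques, N m; "tool_pos": TCP position; "orientation": TCP orientation; "force": force on the tool from outside, world axes, zero at the start; "moment": the same for the moment, N m; "opening": finger opening in m.
Only numpy, scipy, OpenCV 4.12 (cv2) and the standard library are available. Lean on these libraries where they do the work, as an engineer would, in place of code of your own. Each camera call takes 0.05 s, during which the arm holds its last target.

## Working session

There is one attempt and no reset: what is moved stays moved. The work goes in short steps, Python scripts to look and compute and a shell command to move; the robot and the scene stay as the last step left them, time stands still between calls to the robot, and variables do not carry over. Pictures are saved under pics/ and viewed, and the job is handed in when it is done.

```bash
mkdir -p pics; python3 - <<'E'
from plant import ctrl
import cv2,numpy as np,pickle
o=ctrl.get_obs();print(o)
for n in("scene","side"):
    s=ctrl.snapshot(n);pickle.dump(s,open(f"{n}0.pkl","wb"))
    print(n,s["K"],s["k1"],s["position"],s["attitude"])
    cv2.imwrite(f"pics/{n}0.png",s["color"][...,::-1])
E
```

```text
{'clock': 0.0, 'joint_pos': array([-5.72900631e+01,  2.05908537e+01,  6.31071802e-01, -1.96080056e-02,
       -7.01356347e+01, -1.65067025e+01]), 'qvel': array([-0.09486946, -0.09403369, -0.02887576,  0.01385232,  0.08146294,
        0.05971148]), 'tau': array([-2.40064801e-03, -5.82717848e+01,  2.93063021e+01,  6.99699238e+00,
        7.01095909e-03, -1.50698093e-04]), 'tool_pos': array([ 0.18828695, -0.64798742,  0.40371008]), 'orientation': array([ 95.57447735,  89.9028187 , 111.77103365]), 'force': array([ 0.36336236,  0.61413494, -0.94904766]), 'moment': array([-0.01988548,  0.00916874, -0.00281007]), 'opening': 0.08767695202910426}
scene [[423.797183     0.         278.31722263]
 [  0.         423.797183   203.52582332]
 [  0.           0.           1.        ]] -0.10561843318417012 [1.34360348 0.10687399 0.63734001] [55.11972715  0.61660087 96.4434426 ]
side [[447.29023099   0.         273.03104658]
 [  0.         447.29023099 209.61439842]
 [  0.           0.           1.        ]] -0.06508696587303554 [-0.12069113  0.91874535  0.74425032] [  57.66589775   -1.34902817 -145.01043366]
```

View pics/scene0.png

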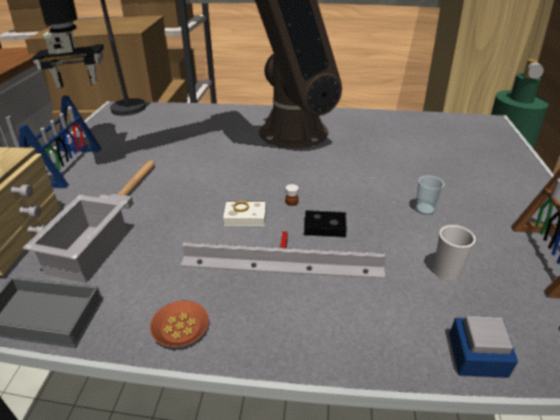

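View pics/side0.png

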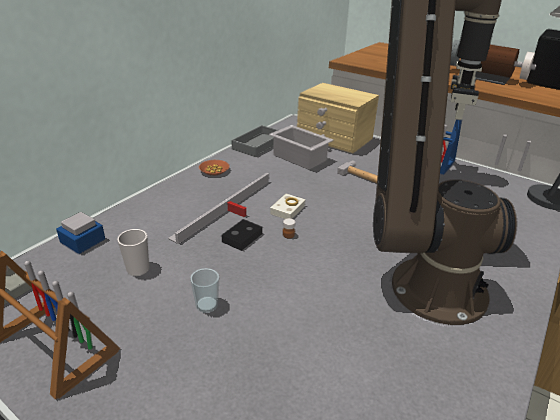

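The scene view shows the white block at about (245,213) with the ring on it, right of the stop (red, 284,240). The charcoal block is at (326,223), the jar at (292,195), and the fence runs along row 255.

```bash
cat > h.py <<'E'
import numpy as np,cv2,pickle
from scipy.spatial.transform import Rotation as R
def cam_pose(s,obs=None):
    if "hand_eye" in s:
        T=np.eye(4);T[:3,:3]=R.from_euler('xyz',obs["orientation"],degrees=True).as_matrix();T[:3,3]=obs["tool_pos"]
        T=T@np.array(s["hand_eye"]);return T[:3,:3],T[:3,3]
    return R.from_euler('xyz',s["attitude"],degrees=True).as_matrix(),np.array(s["position"])
def rays(s,uv):
    uv=np.asarray(uv,float).reshape(-1,1,2)
    p=cv2.undistortPoints(uv,s["K"],np.array([s["k1"],0,0,0.]),None,None,None) if 0 else cv2.undistortPoints(uv,np.array(s["K"]),np.array([s["k1"],0,0,0.]))
    p=p[:,0];return np.c_[p[:,0],-p[:,1],-np.ones(len(p))]
def toplane(s,uv,z,obs=None):
    Rm,t=cam_pose(s,obs);d=rays(s,uv)@Rm.T
    return t+d*((z-t[2])/d[:,2])[:,None]
def cloud(s,obs=None):
    h,w=s["depth"].shape;u,v=np.meshgrid(np.arange(w),np.arange(h))
    Rm,t=cam_pose(s,obs)
    P=(rays(s,np.c_[u.ravel(),v.ravel()])*s["depth"].ravel()[:,None])@Rm.T+t
    P[s["depth"].ravel()==0]=np.nan
    return P.reshape(h,w,3)
def topix(s,P,obs=None):
    Rm,t=cam_pose(s,obs);q=(np.asarray(P)-t)@Rm;q=q*[1,-1,-1]
    return cv2.projectPoints(q,np.zeros(3),np.zeros(3),np.array(s["K"]),np.array([s["k1"],0,0,0.]))[0][:,0]
E
python3 - <<'E'
from h import *
for n in("scene","side"):
    s=pickle.load(open(n+"0.pkl","rb"));C=cloud(s);c=s["color"].astype(int)
    print(n)
    tab=C[(C[...,2]<.01)&(C[...,2]>-.01)&(abs(C[...,1])<.3)&(C[...,0]>.4)&(C[...,0]<.7)];print("table z",np.median(tab[:,2]),tab[:,2].std())
    reg=(C[...,0]>.35)&(C[...,0]<.85)&(abs(C[...,1])<.3)
    w=reg&(c.min(2)>150)&(abs(C[...,2]-.025)<.006)
    pts=C[w];k=cv2.connectedComponentsWithStats(w.astype(np.uint8));
    for st,ct in zip(k[2][1:],k[3][1:]):
        if st[4]>80:print("white",st,ct)
    v,u=np.nonzero(w);P=toplane(s,np.c_[u,v],.025)[:,:2].astype(np.float32);
    print(cv2.minAreaRect(P))
    red=reg&(c[...,0]>120)&(c[...,1]<60)&(C[...,2]<.04);print("red",C[red].mean(0),C[red].min(0),C[red].max(0))
    f=reg&(C[...,2]>.026)&(C[...,2]<.04)&(C[...,0]>.58)&~red
    Q=C[f];print("fence",len(Q),Q.min(0),Q.max(0));print(cv2.minAreaRect(Q[:,:2].astype(np.float32)))
    dark=reg&(c.max(2)<60)&(abs(C[...,2]-.025)<.005);print("char",cv2.minAreaRect(C[dark][:,:2].astype(np.float32)))
    jar=reg&(C[...,2]>.03)&(C[...,2]<.06)&(C[...,0]<.55);print("jar",C[jar].min(0),C[jar].max(0))
    x=cv2.resize(s["color"][170:300,130:420] if n=="scene" else s["color"][150:270,160:330],None,fx=2.7 if n=="scene" else 4.5,fy=2.7 if n=="scene" else 4.5,interpolation=cv2.INTER_CUBIC);cv2.imwrite(f"pics/{n}0z.png",x[...,::-1])
E
```

```text
scene
table z 0.0010650899870944253 0.0021316187837426602
white [223 202  43  19 566] [245.47349823 211.56007067]
((0.5105414986610413, -0.07832690328359604), (0.07592984288930893, 0.10012861341238022), 5.546228885650635)
red [0.61838504 0.03061683 0.03090137] [0.59089847 0.02564043 0.0276074 ] [0.64274855 0.0358433  0.03359048]
fence 1281 [ 0.58588408 -0.1891814   0.02600832] [0.66816625 0.25041149 0.03915991]
((0.6256574988365173, 0.03008592128753662), (0.07953629642724991, 0.43972674012184143), 0.8432462811470032)
char ((0.5290181040763855, 0.12052348256111145), (0.0712243914604187, 0.09670749306678772), 0.19158153235912323)
jar [ 0.41190641 -0.1089705   0.03011915] [0.51833045 0.04840125 0.05142834]
side
table z 0.0009270290869041187 0.0019622819785157447
white [271 194  35  20 285] [286.80350877 204.05614035]
((0.502391517162323, -0.0811811089515686), (0.06895675510168076, 0.10085736960172653), 5.536718845367432)
red [0.61935982 0.02985933 0.03056943] [0.5866322  0.02031305 0.02660146] [0.64933122 0.03754302 0.0351997 ]
fence 525 [ 0.58268255 -0.19021757  0.02603837] [0.66260405 0.25255248 0.03983087]
((0.6216496229171753, 0.03052295744419098), (0.07791386544704437, 0.44297099113464355), 1.176121711730957)
char ((0.5219372510910034, 0.12058289349079132), (0.07136762142181396, 0.10033436119556427), 0.012049819342792034)
jar [ 0.40747793 -0.10892766  0.03022798] [0.51317001 0.05137424 0.05263808]
```

```bash
python3 -m inch '[0,0,0,0,0,0,0]'; ls
```

```text
clock: 0.22
tool_pos: [0.1883, -0.648, 0.4034]
orientation: [95.6, 89.9, 111.8]
force: [0.9, -0.1, -1.2]
opening: 0.0823
h.py
pics
scene0.pkl
side0.pkl
```

```bash
python3 - <<'E'
from h import *
from plant import ctrl
o=ctrl.get_obs();M=R.from_euler('xyz',o["orientation"],degrees=True).as_matrix();print(M.round(3))
s=ctrl.snapshot("wrist");print(np.array(s["hand_eye"]).round(3),s["K"][0])
d=np.array([.415,-.08,.40])-o["tool_pos"];print("tool shift",M.T@d)
s=pickle.load(open("scene0.pkl","rb"));C=cloud(s)
for n,uv in dict(jar=(292,188),jarb=(292,200),pan_r=(128,203),pan_front=(76,270),pan_near=(97,200),hamhead=(118,202),hamend=(152,163),blockL=(224,222)).items(): print(n,C[uv[1],uv[0]].round(3))
E
```

```text
[[-0.001 -0.279  0.96 ]
 [ 0.002  0.96   0.279]
 [-1.     0.002 -0.   ]]
[[ 0.001  0.279 -0.96   0.019]
 [ 1.    -0.001  0.    -0.   ]
 [-0.001 -0.96  -0.279 -0.075]
 [ 0.     0.     0.     1.   ]] [341.57642618   0.         279.10746947]
tool shift [0.00436576 0.48217849 0.3761209 ]
jar [0.434 0.033 0.05 ]
jarb [0.445 0.034 0.02 ]
pan_r [ 0.495 -0.392  0.017]
pan_front [ 0.769 -0.39   0.036]
pan_near [ 0.587 -0.416  0.087]
hamhead [ 0.589 -0.362  0.086]
hamend [ 0.289 -0.401  0.02 ]
blockL [ 0.545 -0.123  0.013]
```

View pics/scene0z.png

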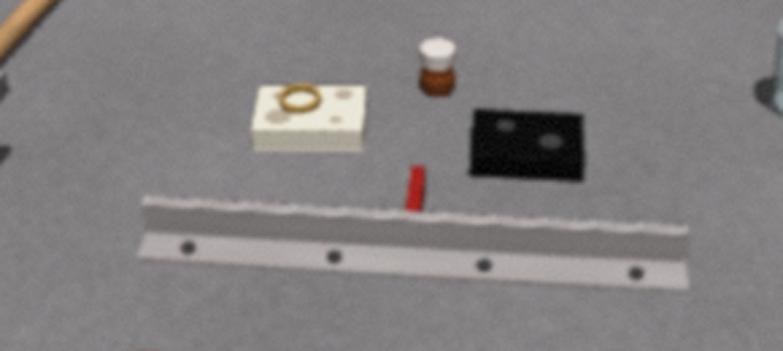

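```bash
python3 -m inch '[0,0.048,0.038,0,0,0,0.045,0,0.048,0.038,0,0,0,0.045,0,0.048,0.038,0,0,0,0.045,0,0.048,0.038,0,0,0,0.045,0,0.048,0.038,0,0,0,0.045,0,0.048,0.038,0,0,0,0.045,0,0.048,0.038,0,0,0,0.045,0,0.048,0.038,0,0,0,0.045,0,0.048,0.038,0,0,0,0.045,0,0.048,0.034,0,0,0,0.045,0,0,0,8,0,0,0.045,0,0,0,8,0,0,0.045,0,0,0,0,0,0,0.045]'
python3 - <<'E'
from h import *
from plant import ctrl
o=ctrl.get_obs();M=R.from_euler('xyz',o["orientation"],degrees=True).as_matrix();print(M.round(3),o["tool_pos"],o["opening"])
s=ctrl.snapshot("wrist");pickle.dump((s,o),open("w1.pkl","wb"));cv2.imwrite("pics/w1.png",s["color"][...,::-1])
E
```

```text
clock: 1.9
tool_pos: [0.4203, -0.0667, 0.4043]
orientation: [50.2, 89.6, 50.2]
force: [-0.1, 0.0, -0.4]
opening: 0.0446
[[ 0.004  0.001  1.   ]
 [ 0.005  1.    -0.001]
 [-1.     0.005  0.004]] [ 0.42025124 -0.06674788  0.40426073] 0.04460637112136089
```

View pics/w1.png

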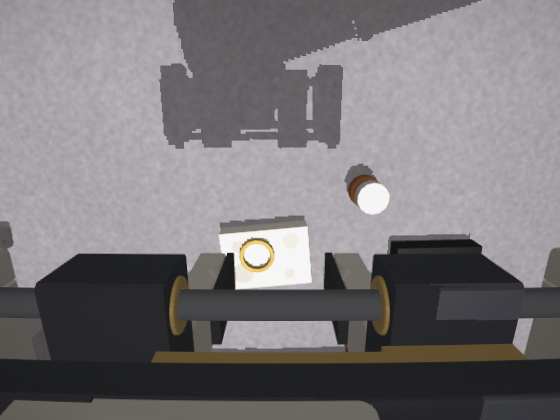

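The wrist view shows the block's top between the fingers: corners near (221,233), (308,227), (312,284), (230,290). The ring is at (256,255), the jar cap at (372,197), and the fence edge at row ~348.

```bash
python3 - <<'E'
from h import *
s,o=pickle.load(open("w1.pkl","rb"));c=s["color"].astype(int)
w=np.zeros(c.shape[:2],np.uint8);w[228:300,218:316]=(c[228:300,218:316].min(2)>175)
v,u=np.nonzero(w);P=toplane(s,np.c_[u,v],.025,o)[:,:2].astype(np.float32);print(cv2.minAreaRect(P))
print(toplane(s,[(221,233),(308,227),(312,284)],.025,o).round(4))
print("ring",toplane(s,[(256,255)],.033,o),"jar",toplane(s,[(373,198)],.048,o))
C=cloud(s,o);print(C[348,230:340:10].round(3));print(C[255,290].round(4),C[250,180:200:10],C[360,260].round(3))
for st in("scene","side"):
    q=pickle.load(open(st+"0.pkl","rb"));im=q["color"].copy()
    # overlay model: fence front-top edge & blocks
    for yaw,org in(((1.0),(.648,.030)),):
        a=np.radians(yaw);Rm=np.array([[np.cos(a),-np.sin(a)],[np.sin(a),np.cos(a)]])
        L=lambda pts,z:topix(q,np.c_[np.array(pts)@Rm.T+org,np.full(len(pts),z)])
        for pts,z in(([(0,-.22),(0,.22)],.035),([(.04,-.22),(.04,.22)],0),([(0,-.006),(-.065,-.006),(-.065,.006),(0,.006)],.03)):
            for x in [L(pts,z)]:
                cv2.polylines(im,[np.round(x*16).astype(np.int32)],False,(0,255,0),1,cv2.LINE_AA,4)
    z=im[170:300,130:420] if st=="scene" else im[150:270,160:330]
    cv2.imwrite(f"pics/{st}ov.png",cv2.resize(z,None,fx=2.7 if st=="scene" else 4.5,fy=2.7 if st=="scene" else 4.5,interpolation=cv2.INTER_NEAREST)[...,::-1])
E
```

```text
((0.5054730176925659, -0.0789695680141449), (0.11088096350431442, 0.07459939271211624), 89.92176818847656)
[[ 0.474  -0.1301  0.025 ]
 [ 0.4671 -0.033   0.025 ]
 [ 0.5376 -0.0265  0.025 ]]
ring [[ 0.49722175 -0.0909031   0.033     ]] jar [[0.42826058 0.03053896 0.048     ]]
[[ 0.645 -0.131  0.002]
 [ 0.645 -0.117  0.001]
 [ 0.646 -0.104  0.001]
 [ 0.646 -0.091  0.001]
 [ 0.645 -0.077  0.002]
 [ 0.646 -0.064  0.001]
 [ 0.646 -0.05   0.001]
 [ 0.645 -0.037  0.002]
 [ 0.646 -0.024  0.   ]
 [ 0.646 -0.01   0.001]
 [ 0.646  0.003  0.001]]
[ 0.5005 -0.0527  0.0256] [[ 0.50458036 -0.18540623  0.00069809]
 [ 0.5044522  -0.17311519  0.0009736 ]] [ 0.399 -0.071  0.321]
```

View pics/sceneov.png

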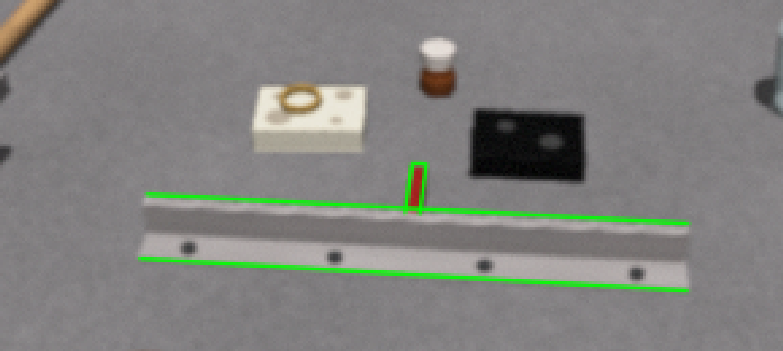

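View pics/sideov.png

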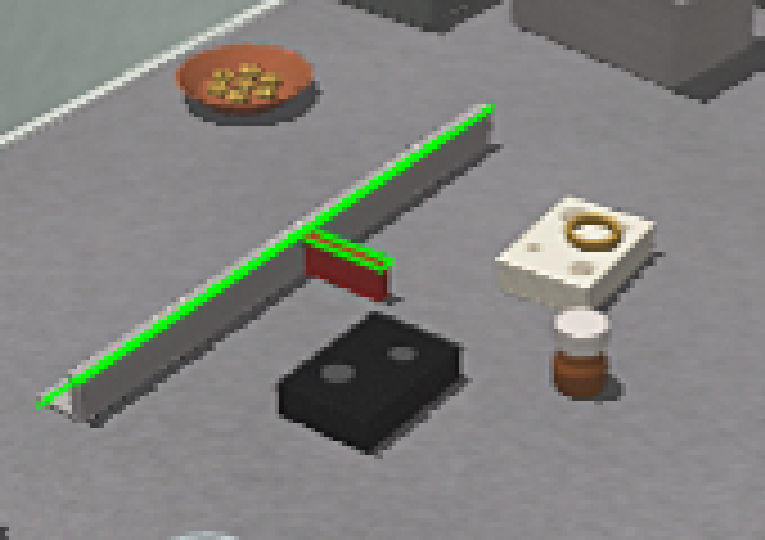

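```bash
python3 - <<'E'
from h import *
q=pickle.load(open("side0.pkl","rb"));im=q["color"][165:250,160:275]
cv2.imwrite("pics/sz.png",cv2.resize(im,None,fx=6.5,fy=6.5,interpolation=cv2.INTER_NEAREST)[...,::-1])
for n in("scene","side"):
    q=pickle.load(open(n+"0.pkl","rb"));C=cloud(q)
    f=(C[...,2]>.0265)&(C[...,2]<.04)&(C[...,0]>.58)&(C[...,0]<.7)&(C[...,1]>-.2)&(C[...,1]<.27)
    Q=C[f]
    for y in np.arange(-.19,.26,.04):
        m=(abs(Q[:,1]-y)<.01);print(n,round(y,2),m.sum(),np.percentile(Q[m][:,0],[5,25,50,75,95]).round(4) if m.sum() else 0)
E
```

```text
scene -0.19 27 [0.6583 0.6617 0.6646 0.6662 0.6673]
scene -0.15 50 [0.6568 0.6611 0.664  0.6653 0.6669]
scene -0.11 53 [0.6568 0.6593 0.6633 0.6644 0.6655]
scene -0.07 54 [0.6553 0.6595 0.6631 0.6641 0.6658]
scene -0.03 54 [0.656  0.6586 0.6624 0.6634 0.6645]
scene 0.01 53 [0.6552 0.658  0.6618 0.6627 0.6644]
scene 0.05 56 [0.654  0.6579 0.6602 0.6617 0.6632]
scene 0.09 57 [0.6525 0.6565 0.6602 0.6609 0.6626]
scene 0.13 54 [0.6527 0.6568 0.6586 0.6602 0.661 ]
scene 0.17 54 [0.6518 0.6553 0.6588 0.6596 0.6607]
scene 0.21 56 [0.6519 0.6539 0.6582 0.6592 0.6608]
scene 0.25 29 [0.6511 0.6554 0.6573 0.6597 0.6611]
side -0.19 6 [0.6516 0.6526 0.6537 0.6572 0.6597]
side -0.15 15 [0.6507 0.6525 0.6541 0.6555 0.6595]
side -0.11 16 [0.6498 0.6517 0.6524 0.6552 0.6585]
side -0.07 18 [0.6491 0.6503 0.6521 0.6558 0.6609]
side -0.03 18 [0.6478 0.6497 0.6508 0.6539 0.6554]
side 0.01 19 [0.647  0.6487 0.6508 0.6543 0.6565]
side 0.05 21 [0.6483 0.6489 0.65   0.6534 0.6568]
side 0.09 26 [0.6456 0.6482 0.6496 0.6522 0.655 ]
side 0.13 22 [0.6459 0.6474 0.6487 0.6521 0.6554]
side 0.17 25 [0.6455 0.6476 0.6487 0.6514 0.6551]
side 0.21 31 [0.6449 0.6462 0.6472 0.6496 0.6547]
side 0.25 20 [0.6446 0.6467 0.6482 0.65   0.6536]
```

View pics/sz.png

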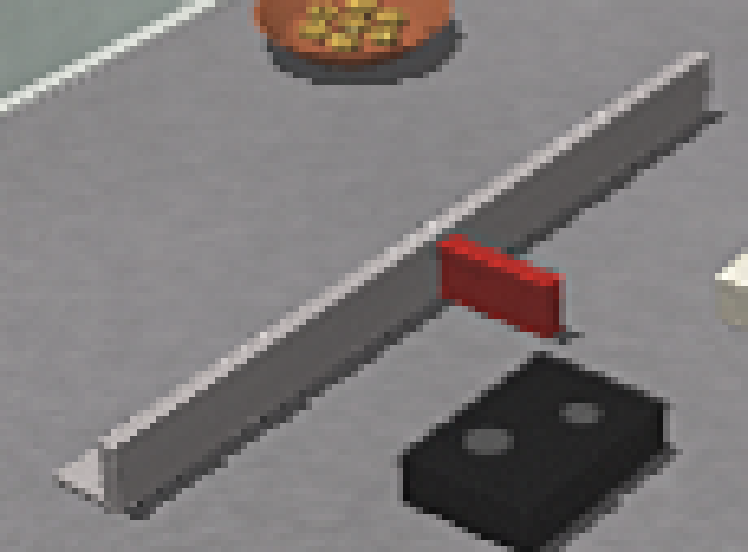

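```bash
python3 -m inch '[0,-0.012,0.02,-1,0,0,0.045,0.03,0,0,0,0,0,0.045,0.04,0,0,0,0,0,0.045,0.04,0,0,0,0,0,0.045,0.04,0,0,0,0,0,0.045,0.03,0,0,0,0,0,0.045,0.02,0,0,0,0,0,0.045,0.01,0,0,0,0,0,0.045,0,0,0,0,0,0,0.045]'
python3 - <<'E'
from h import *
from plant import ctrl
o=ctrl.get_obs();M=R.from_euler('xyz',o["orientation"],degrees=True).as_matrix();print(M.round(4),o["tool_pos"],o["opening"],o["force"])
s=ctrl.snapshot("wrist");pickle.dump((s,o),open("w2.pkl","wb"));cv2.imwrite("pics/w2.png",s["color"][...,::-1])
E
```

```text
clock: 3.08
tool_pos: [0.4425, -0.0818, 0.1901]
orientation: [26.9, 89.4, 29.3]
force: [0.5, -0.4, -0.1]
opening: 0.0448
[[ 0.0093 -0.0406  0.9991]
 [ 0.0052  0.9992  0.0406]
 [-0.9999  0.0048  0.0095]] [ 0.44254434 -0.08179796  0.19006728] 0.04475931791555163 [ 0.48909793 -0.43870849 -0.09999054]
```

View pics/w2.png

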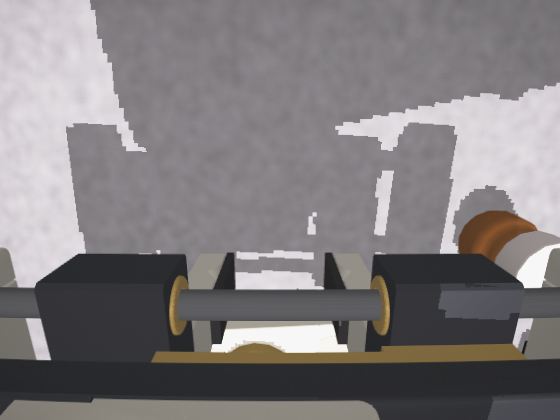

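```bash
python3 -m inch '[0,0.001,0.002,1.2,0,0,0.045,0,0,0.003,0,0,0,0.045,0,0,0.003,0,0,0,0.045,0,0,0.003,0,0,0,0.045,0,0,0.003,0,0,0,0.045,0,0,0.003,0,0,0,0.045,0,0,0.003,0,0,0,0.045,0,0,0.003,0,0,0,0.045,0,0,0.003,0,0,0,0.045,0,0,0.003,0,0,0,0.045,0,0,0.003,0,0,0,0.045,0,0,0.003,0,0,0,0.045]'
cat > look.py <<'E'
import sys
from h import *
from plant import ctrl
o=ctrl.get_obs();M=R.from_euler('xyz',o["orientation"],degrees=True).as_matrix();print("yaw",np.degrees(np.arctan2(M[1,2],M[0,2])).round(2),"xdown",M[:,0].round(4),o["tool_pos"].round(4),o["opening"].round(4),o["force"].round(1),o["clock"])
tag=sys.argv[2]
for n in sys.argv[1].split(','):
    s=ctrl.snapshot(n);pickle.dump((s,o),open(f"{n}{tag}.pkl","wb"))
    im=s["color"]
    if n=="scene":im=cv2.resize(im[150:290,170:400],None,fx=3.4,fy=3.4,interpolation=cv2.INTER_CUBIC)
    if n=="side":im=cv2.resize(im[130:260,160:360],None,fx=4,fy=4,interpolation=cv2.INTER_CUBIC)
    cv2.imwrite(f"pics/{n}{tag}.png",im[...,::-1])
E
python3 look.py scene,side 3
```

```text
clock: 4.62
tool_pos: [0.4788, -0.0803, 0.1926]
orientation: [30.0, 89.4, 31.0]
force: [-3.0, -0.3, 1.4]
opening: 0.0452Traceback (most recent call last):
  File "look.py", line 4, in <module>
    o=ctrl.get_obs();M=R.from_euler('xyz',o["orientation"],degrees=True).as_matrix();print("yaw",np.degrees(np.arctan2(M[1,2],M[0,2])).round(2),"xdown",M[:,0].round(4),o["tool_pos"].round(4),o["opening"].round(4),o["force"].round(1),o["clock"])
                                                                                                                                                                                               ^^^^^^^^^^^^^^^^^^
AttributeError: 'float' object has no attribute 'round'
```

```bash
sed -i 's/o\["opening"\].round(4)/round(float(o["opening"]),4)/' look.py; python3 look.py scene,side 3
```

```text
yaw 1.05 xdown [ 0.0092  0.0056 -0.9999] [ 0.4788 -0.0803  0.1926] 0.0452 [-3.  -0.3  1.4] 4.625
```

View pics/scene3.png

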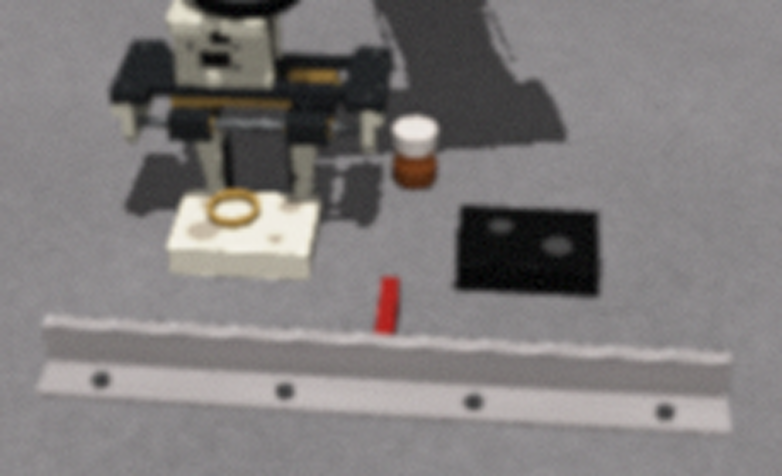

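View pics/side3.png

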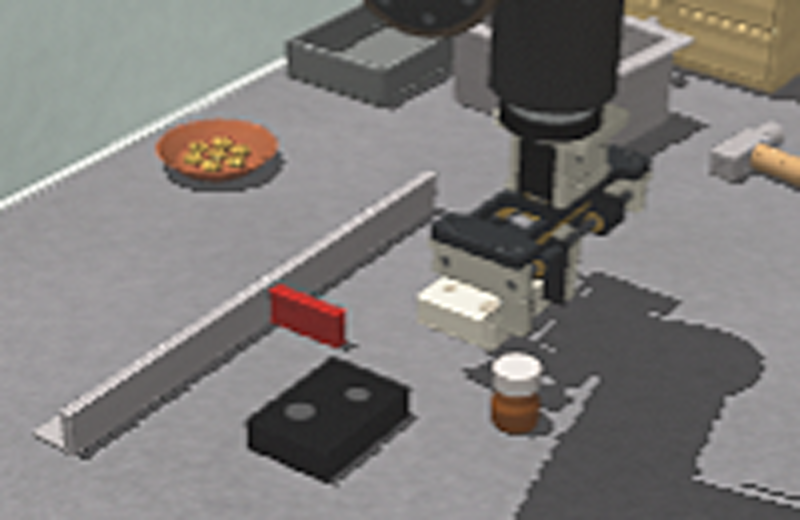

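```bash
python3 -m inch '[0.001,0,0.003,0,0.2,0,0.045,0.001,0,0.0035,0,0.2,0,0.045,0.001,0,0.0035,0,0.1,0,0.045,0.0005,0,0.0035,0,0,0,0.045,0,0,0.0035,0,0,0,0.045,0,0,0.0035,0,0,0,0.045,0,0,0.0035,0,0,0,0.045,0,0,0.0035,0,0,0,0.045,0,0,0.0035,0,0,0,0.045,0,0,0.0035,0,0,0,0.045,0,0,0.0035,0,0,0,0.045,0,0,0.0035,0,0,0,0.045,0,0,0.0035,0,0,0,0.045,0,0,0.0035,0,0,0,0.045,0,0,0.0035,0,0,0,0.045,0,0,0.0035,0,0,0,0.045,0,0,0.0035,0,0,0,0.045,0,0,0.0035,0,0,0,0.045,0,0,0.003,0,0,0,0.045,0,0,0.002,0,0,0,0.045]'
python3 look.py scene 4
```

```text
clock: 7.22
tool_pos: [0.5512, -0.0789, 0.1889]
orientation: [90.0, 89.7, 91.1]
force: [-3.8, 0.5, 2.0]
opening: 0.0452
yaw 1.06 xdown [-1.0e-04  5.3e-03 -1.0e+00] [ 0.5512 -0.0789  0.1889] 0.0452 [-3.8  0.5  2. ] 7.225
```

View pics/scene4.png

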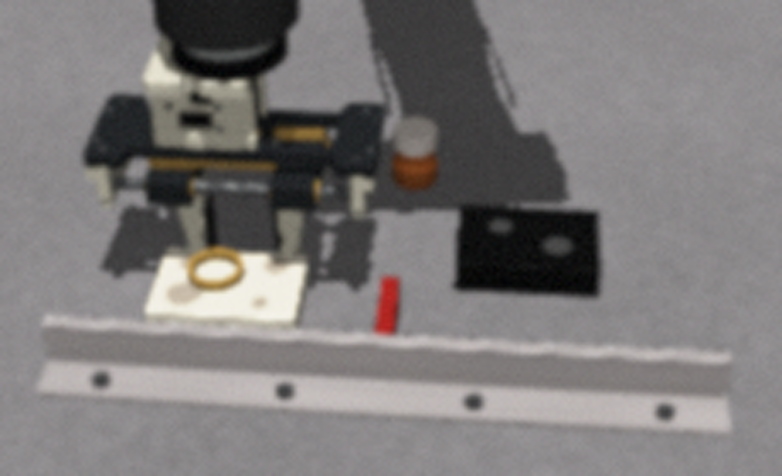

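The block and ring are sliding together and squarely, now about 15–20 mm short of the fence. I'm creeping in from here.

```bash
python3 -m inch '[0,0,0.002,0,0,0,0.045,0,0,0.002,0,0,0,0.045,0,0,0.002,0,0,0,0.045,0,0,0.002,0,0,0,0.045,0,0,0.002,0,0,0,0.045,0,0,0.002,0,0,0,0.045,0,0,0.0015,0,0,0,0.045]'
python3 -m inch '[0,0,0.0015,0,0,0,0.045,0,0,0.0015,0,0,0,0.045]'
python3 -m inch '[0,0,0.0015,0,0,0,0.045,0,0,0.0015,0,0,0,0.045]'

```

```text
clock: 8.15
tool_pos: [0.5657, -0.0786, 0.1889]
orientation: [89.2, 89.7, 90.3]
force: [-3.6, 0.5, 1.9]
opening: 0.0452
clock: 8.4
tool_pos: [0.5688, -0.0786, 0.1888]
orientation: [90.4, 89.7, 91.4]
force: [-3.9, 0.7, 1.5]
opening: 0.0451
clock: 8.65
tool_pos: [0.5721, -0.0785, 0.1889]
orientation: [89.7, 89.7, 90.7]
force: [-2.9, -0.4, 1.7]
opening: 0.0448
```

```bash
python3 -m inch '[0,0,0.0015,0,0,0,0.045,0,0,0.0015,0,0,0,0.045]'
python3 look.py scene,side 5
```

```text
clock: 8.9
tool_pos: [0.5733, -0.0786, 0.1884]
orientation: [135.5, 89.6, 136.5]
force: [-8.0, 0.3, 4.9]
opening: 0.0449
yaw 1.03 xdown [-0.0053  0.005  -1.    ] [ 0.5733 -0.0786  0.1884] 0.0449 [-8.   0.3  4.9] 8.9
```

View pics/scene5.png

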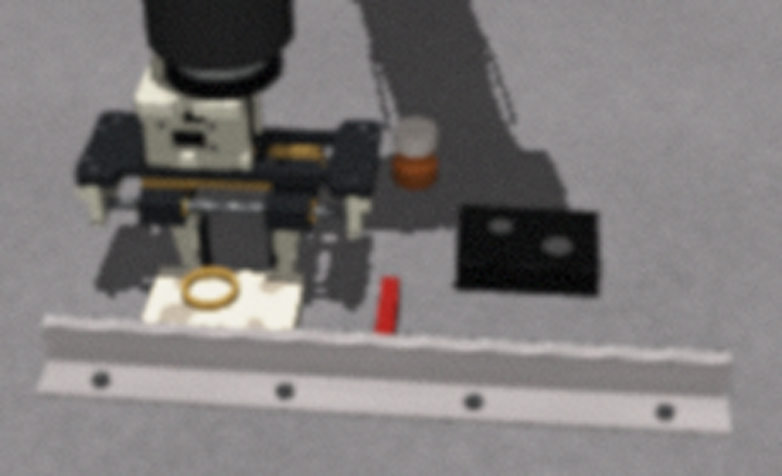

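View pics/side5.png

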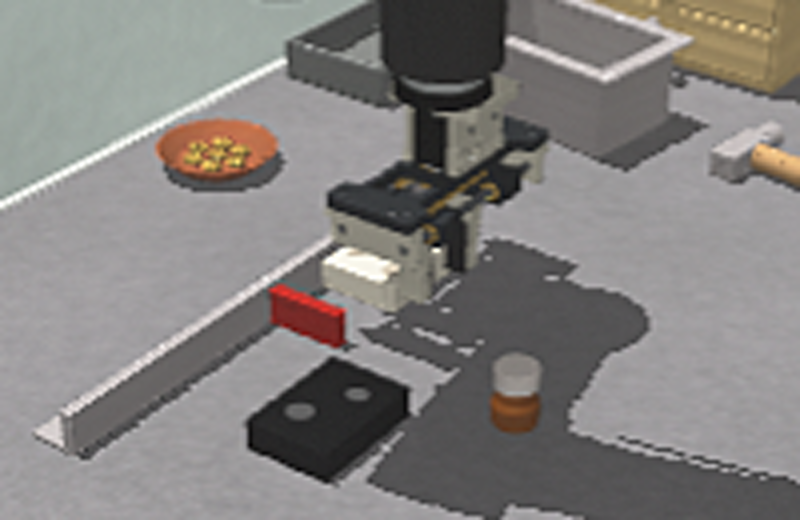

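Force has begun to rise, so the block is touching the fence. I'm pressing a little more to seat it flush.

```bash
python3 -m inch '[0,0,0.002,0,0,0,0.045,0,0,0.002,0,0,0,0.045]'
python3 -m inch '[0,0,0.002,0,0,0,0.045,0,0,0.002,0,0,0,0.045]'
```

```text
clock: 9.25
tool_pos: [0.5745, -0.0787, 0.1877]
orientation: [158.8, 89.2, 159.7]
force: [-8.1, 1.6, 5.0]
opening: 0.0453
clock: 9.5
tool_pos: [0.5757, -0.0789, 0.187]
orientation: [167.0, 88.8, 168.0]
force: [-8.4, 1.5, 6.7]
opening: 0.045
```

```bash
python3 -m inch '[0,0,-0.004,0,0,0,0.045,0,0,-0.008,0,0,0,0.045,0,0,-0.012,0,-0.6,0,0.045,-0.03,0,0,0,-0.4,0,0.045,-0.03,0,0,0,0,0,0.045,0,0,0,0,0,0,0.045]'
python3 -c "
from plant import ctrl;print(ctrl.get_obs()['joint_pos'])"
python3 look.py scene,wrist 6
```

```text
clock: 10.25
tool_pos: [0.5505, -0.0793, 0.2493]
orientation: [45.7, 89.6, 46.7]
force: [0.2, -0.6, -0.2]
opening: 0.0447
[  11.88565456   18.10918147  -25.63400507   -0.32616855  -45.92074121
 -100.67041179]
yaw 0.99 xdown [ 0.0049  0.0052 -1.    ] [ 0.5505 -0.0793  0.2493] 0.0447 [ 0.2 -0.6 -0.2] 10.25
```

View pics/scene6.png

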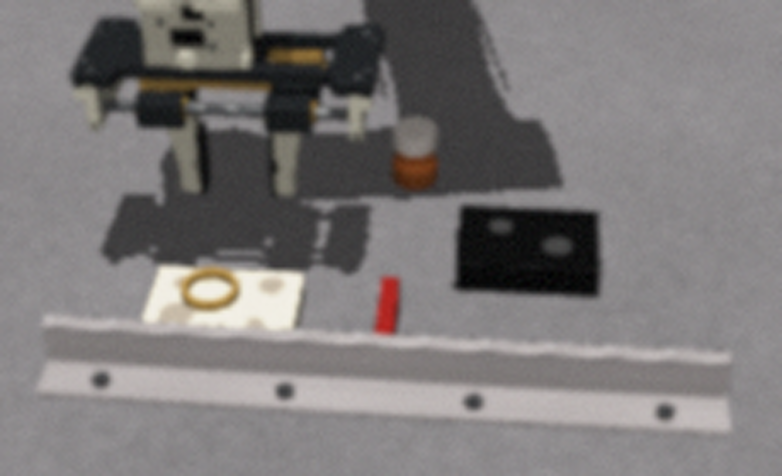

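View pics/wrist6.png

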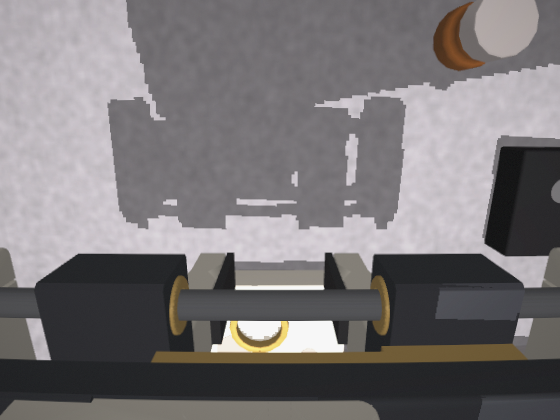

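```bash
python3 -m inch '[0,-0.03,0,0,0,0,0.025,0,-0.035,0,0,0,0,0.025,0,-0.02,0.025,0,0,0,0.025,0,0,0.025,0,0,0,0.025,0,0,0,-10,0,0,0.025,0,0,0,-10,0,0,0.025,0,0,0,-10,0,0,0.025,0,0,0,-10,0,0,0.025,0,0,0,-10,0,0,0.025,0,0,0,-10,0,0,0.025,0,0,0,-10,0,0,0.025,0,0,0,-10,0,0,0.025,0,0,0,-8,0,0,0.025,0,0,0,0,0,0,0.025]'
python3 look.py wrist,scene 7
python3 - <<'E'
from h import *
s,o=pickle.load(open("scene7.pkl","rb"));C=cloud(s);c=s["color"].astype(int)
w=(c.min(2)>150)&(abs(C[...,2]-.025)<.006)&(C[...,0]>.5)&(C[...,0]<.66)&(abs(C[...,1]+.08)<.08)
v,u=np.nonzero(w);P=toplane(s,np.c_[u,v],.025)[:,:2];print(P.min(0),P.max(0),len(P))
E
```

```text
clock: 12.1
tool_pos: [0.5949, -0.1656, 0.2268]
orientation: [72.9, 88.6, 164.5]
force: [0.1, 0.1, -0.3]
opening: 0.025
yaw 91.62 xdown [-0.0229  0.0063 -0.9997] [ 0.5949 -0.1656  0.2268] 0.025 [ 0.1  0.1 -0.3] 12.1
[ 0.58306196 -0.13021252] [ 0.64298417 -0.02898647] 588
```

View pics/wrist7.png

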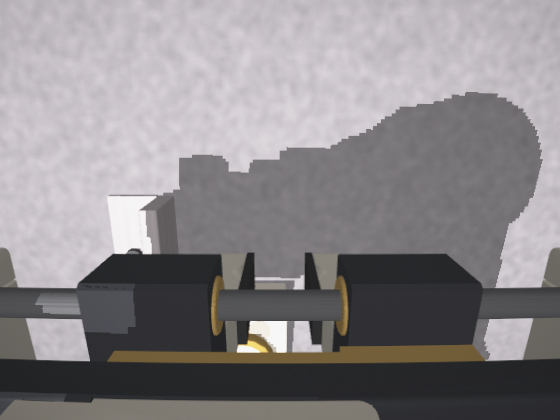

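View pics/scene7.png

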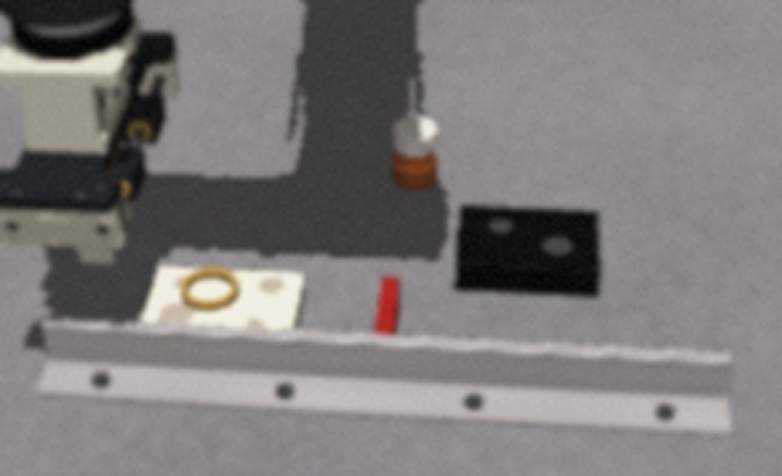

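```bash
python3 -m inch '[0,-0.009,0,0.5,0,-0.7,0.015,0,-0.009,0,0,0,-0.5,0.015,0,0,0,0,0,0,0.015,0.015,0,0,0,0,0,0.015,0.014,0,0,0,0,0,0.015,0.005,0,0,0,0,0,0.015,0,0,0,0,0,0,0.015]'
python3 look.py scene 8
```

```text
clock: 13.08
tool_pos: [0.6137, -0.165, 0.1889]
orientation: [18.3, 89.6, 109.0]
force: [-0.6, -0.3, -0.3]
opening: 0.015
yaw 90.67 xdown [-0.0023  0.0068 -1.    ] [ 0.6137 -0.165   0.1889] 0.015 [-0.6 -0.3 -0.3] 13.075
```

View pics/scene8.png

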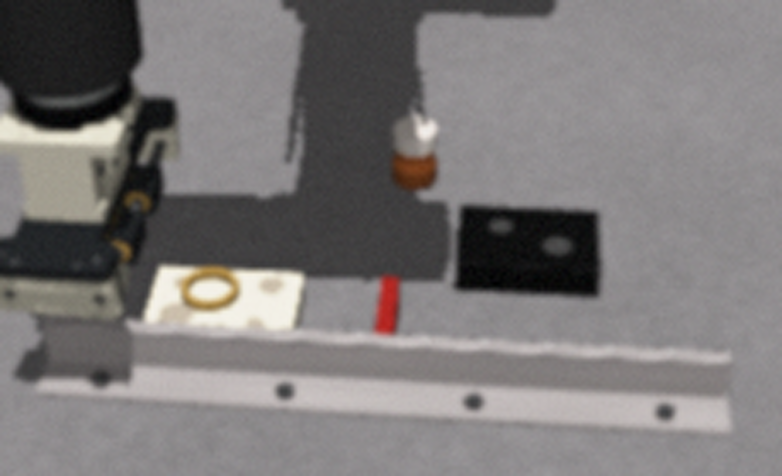

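```bash
python3 -m inch '[0,0,0.005,-0.3,0,0,0.015,0,0,0.005,0,0,0,0.015,0,0,0.003,0,0,0,0.015,0,0,0.003,0,0,0,0.015,0,0,0.003,0,0,0,0.015,0,0,0.003,0,0,0,0.015,0,0,0.003,0,0,0,0.015,0,0,0.003,0,0,0,0.015,0,0,0.003,0,0,0,0.015,0,0,0.003,0,0,0,0.015,0,0,0.003,0,0,0,0.015,0,0,0.003,0,0,0,0.015,0,0,0.003,0,0,0,0.015,0,0,0.003,0,0,0,0.015]'
python3 look.py scene 9
```

```text
clock: 14.88
tool_pos: [0.6132, -0.1164, 0.1907]
orientation: [1.9, 89.7, 92.9]
force: [-0.2, -2.5, 0.3]
opening: 0.0149
yaw 90.99 xdown [-3.0e-04  6.1e-03 -1.0e+00] [ 0.6132 -0.1164  0.1907] 0.0149 [-0.2 -2.5  0.3] 14.875
```

View pics/scene9.png

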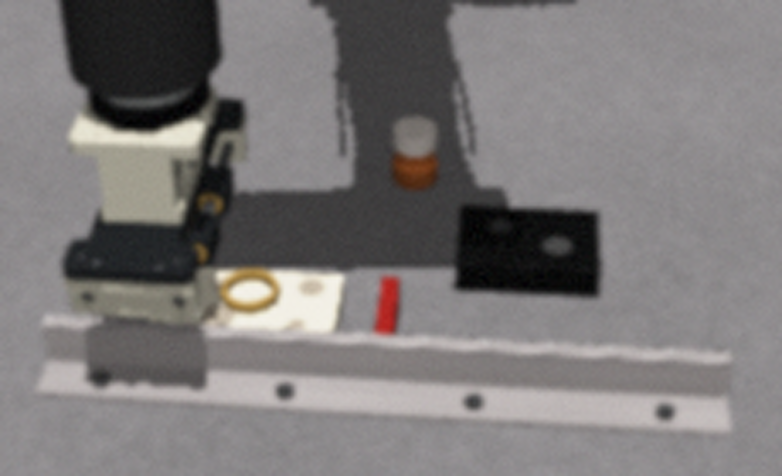

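```bash
python3 -m inch '[0.0005,0,0.003,0,0,0,0.015,0.0005,0,0.003,0,0,0,0.015,0.0005,0,0.003,0,0,0,0.015,0.0005,0,0.003,0,0,0,0.015,0,0,0.003,0,0,0,0.015,0,0,0.002,0,0,0,0.015,0,0,0.002,0,0,0,0.015]'
python3 -m inch '[0,0,0.0015,0,0,0,0.015,0,0,0.0015,0,0,0,0.015,0,0,0.0015,0,0,0,0.015]'
python3 look.py scene 10
```

```text
clock: 15.8
tool_pos: [0.6132, -0.0963, 0.1897]
orientation: [-10.7, 89.7, 80.4]
force: [-0.7, -4.0, 2.8]
opening: 0.0149
clock: 16.18
tool_pos: [0.6132, -0.0915, 0.1897]
orientation: [-10.4, 89.7, 80.7]
force: [0.1, -3.1, 2.2]
opening: 0.0153
yaw 91.01 xdown [ 9.0e-04  5.4e-03 -1.0e+00] [ 0.6132 -0.0915  0.1897] 0.0153 [ 0.1 -3.1  2.2] 16.175
```

View pics/scene10.png

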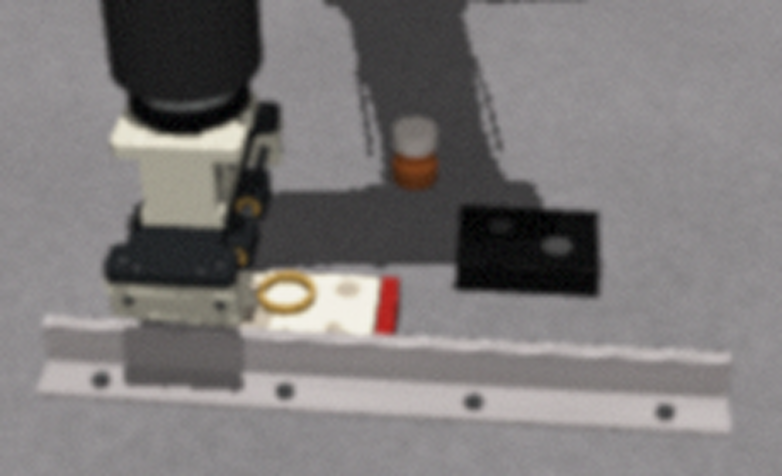

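```bash
for i in 1; do python3 -m inch '[0,0,0.0015,0,0,0,0.015,0,0,0.0015,0,0,0,0.015]'; done
python3 -m inch '[0,0,0.0015,0,0,0,0.015,0,0,0.0015,0,0,0,0.015]'
python3 -m inch '[0,0,0.0015,0,0,0,0.015,0,0,0.0015,0,0,0,0.015]'
```

```text
clock: 16.48
tool_pos: [0.6131, -0.0891, 0.1897]
orientation: [-8.7, 89.8, 82.3]
force: [2.1, -15.1, -0.7]
opening: 0.0153
clock: 16.73
tool_pos: [0.6132, -0.0885, 0.1898]
orientation: [-7.6, 89.9, 83.4]
force: [2.6, -12.9, 0.8]
opening: 0.015
clock: 16.98
tool_pos: [0.6133, -0.088, 0.1898]
orientation: [168.9, 89.9, -100.1]
force: [1.5, -11.7, 0.7]
opening: 0.015
```

Contact with the stop shows as a jump to ~15 N. I'm retreating now and setting up to press once more toward the fence.

```bash
python3 -m inch '[0,0,-0.005,0,0,0,0.015,0,0,-0.01,0,0,0,0.015,0,0,-0.015,0,0,0,0.015,-0.03,0,0,0,0,0,0.015,-0.04,0,0,0,0,0,0.015,-0.04,0,0,0,0,0,0.015,0,0.04,0,10,0,0,0.045,0,0.04,0,10,0,0,0.045,0,0,0,10,0,0,0.045,0,0,0,10,0,0,0.045,0,0,0,10,0,0,0.045,0,0,0,10,0,0,0.045,0,0,0,10,0,0,0.045,0,0,0,10,0,0,0.045,0,0,0,7,0,0,0.045,0,0,0,0,0,0,0.045]'
python3 look.py scene,side,wrist 11
```

```text
clock: 18.98
tool_pos: [0.5306, -0.1209, 0.3026]
orientation: [95.4, 89.8, 96.2]
force: [-0.8, 0.1, 0.0]
opening: 0.0447
yaw 0.88 xdown [-4.0e-04  3.4e-03 -1.0e+00] [ 0.5306 -0.1209  0.3026] 0.0447 [-0.8  0.1  0. ] 18.975
```

View pics/scene11.png

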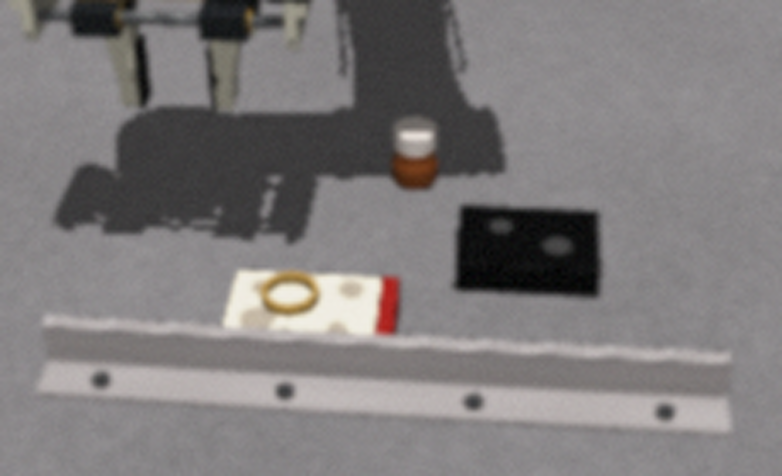

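View pics/side11.png

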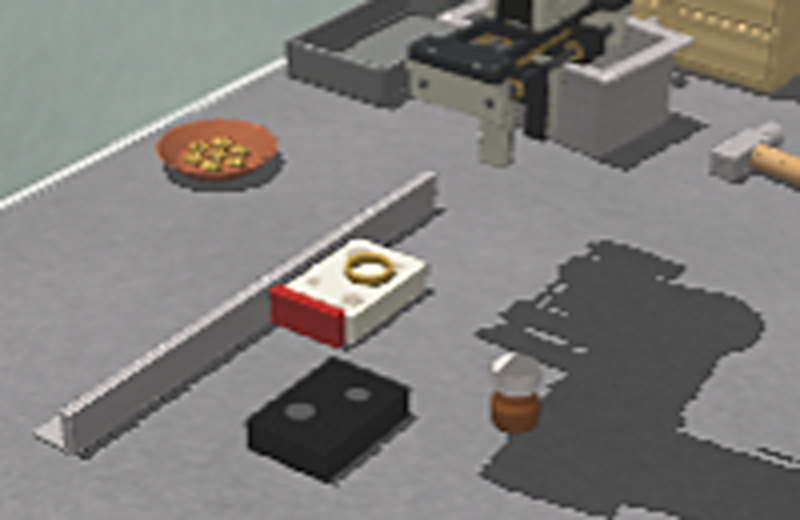

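View pics/wrist11.png

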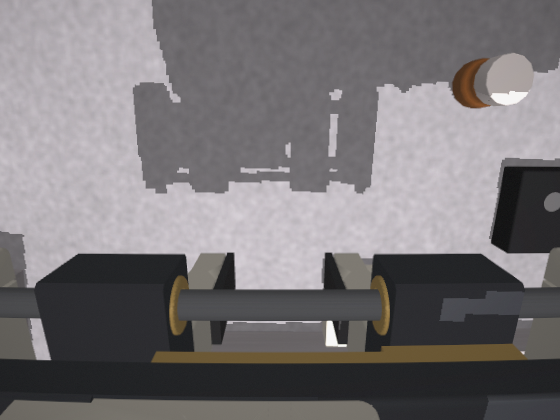

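The block looks home, with the ring on top and the other objects where they were. I'll make one gentle confirming press toward the fence.

```bash
python3 -m inch '[0,0.04,0.005,0,0,0,0.035,0,0.03,0.005,0,0,0,0.035,0,0.02,0.002,0,0,0,0.035,0,0,0,0,0,0,0.035,0.035,0,0,0,0,0,0.035,0.035,0,0,0,0,0,0.035,0.03,0,0,0,0,0,0.035,0.01,0,0,0,0,0,0.035,0,0,0,0,0,0,0.035]'
python3 look.py scene 12
```

```text
clock: 20.25
tool_pos: [0.5422, -0.0303, 0.1917]
orientation: [49.1, 89.7, 50.8]
force: [-0.0, 0.7, 0.8]
opening: 0.035
yaw 1.73 xdown [ 0.003   0.0037 -1.    ] [ 0.5422 -0.0303  0.1917] 0.035 [-0.   0.7  0.8] 20.25
```

View pics/scene12.png

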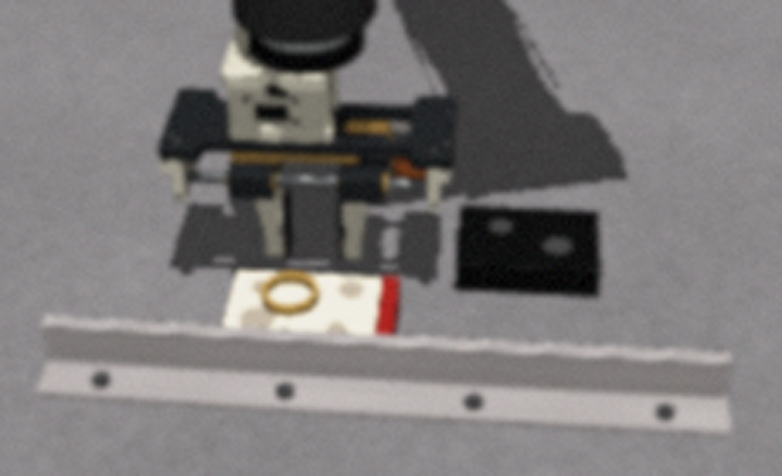

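```bash
python3 -m inch '[0.002,0,0.003,0.8,0,0,0.035,0,0,0.003,0,0,0,0.035,0,0,0.003,0,0,0,0.035,0,0,0.003,0,0,0,0.035,0,0,0.003,0,0,0,0.035,0,0,0.002,0,0,0,0.035,0,0,0.002,0,0,0,0.035,0,0,0.002,0,0,0,0.035,0,0,0.002,0,0,0,0.035]'
python3 -m inch '[0,0,0.0015,0,0,0,0.035,0,0,0.0015,0,0,0,0.035]'
python3 -m inch '[0,0,0.0015,0,0,0,0.035,0,0,0.0015,0,0,0,0.035]'
```

```text
clock: 21.42
tool_pos: [0.5681, -0.0296, 0.1934]
orientation: [29.1, 89.4, 30.0]
force: [-0.2, 0.2, 0.2]
opening: 0.035
clock: 21.68
tool_pos: [0.5704, -0.0297, 0.1931]
orientation: [36.1, 89.5, 37.1]
force: [-6.6, 1.4, 5.3]
opening: 0.0348
clock: 21.92
tool_pos: [0.5714, -0.0299, 0.1925]
orientation: [76.5, 89.8, 77.3]
force: [-5.5, 0.6, 3.5]
opening: 0.0348
```

```bash
python3 -m inch '[0,0,0.003,0,0,0,0.035,0,0,0.003,0,0,0,0.035,0,0,0.003,0,0,0,0.035]'
python3 -m inch '[0,0,-0.004,0,0,0,0.035,0,0,-0.008,0,0,0,0.035,0,0,-0.01,0,-0.5,0,0.035,-0.03,0,0,0,-0.5,0,0.035,-0.04,0,0,0,0,0,0.035,-0.04,0,0,0,0,0,0.035,-0.02,-0.04,0,0,0,0,0.035,0,-0.05,0,0,0,0,0.035,0,-0.05,0,0,0,0,0.035,0,-0.05,0,0,0,0,0.035,0,0,0,0,0,0,0.035]'
python3 look.py scene,side 13
```

```text
clock: 22.3
tool_pos: [0.5742, -0.0306, 0.1907]
orientation: [170.8, 89.1, 171.6]
force: [-9.6, 2.5, 6.8]
opening: 0.0349
clock: 23.68
tool_pos: [0.5502, -0.2256, 0.3266]
orientation: [5.1, 89.2, 6.0]
force: [0.8, 0.7, 0.1]
opening: 0.0348
yaw 0.99 xdown [ 0.0137  0.0015 -0.9999] [ 0.5502 -0.2256  0.3266] 0.0348 [0.8 0.7 0.1] 23.675
```

```bash
python3 - <<'E'
from h import *
for st in("scene","side"):
    q,o=pickle.load(open(st+"13.pkl","rb"))
    C=cloud(q);c=q["color"].astype(int)
    w=(c.min(2)>150)&(abs(C[...,2]-.025)<.006)&(C[...,0]>.5)&(C[...,0]<.64)&(C[...,1]>-.12)&(C[...,1]<.06)
    v,u=np.nonzero(w);P=toplane(q,np.c_[u,v],.025)[:,:2];print(st,P.min(0),P.max(0))
    # near-top edge fit: per y bin min x
    b=[];
    for y in np.arange(-.065,.016,.006):
        m=abs(P[:,1]-y)<.004
        if m.any():b.append((y,P[m,0].min()))
    b=np.array(b);p=np.polyfit(b[:,0],b[:,1],1);print("near edge yaw",-np.degrees(p[0]),"x at -.026",np.polyval(p,-.026))
    f=(C[...,2]>.0275)&(C[...,2]<.04)&(C[...,0]>.64)&(C[...,0]<.68)&(C[...,1]>-.19)&(C[...,1]<.25)
    Q=C[f];p=np.polyfit(Q[:,1],Q[:,0],1);print("fence yaw",-np.degrees(p[0]))
    o0=pickle.load(open(st+"0.pkl","rb"))
    d=np.abs(c-o0["color"].astype(int)).max(2)>60
    cv2.imwrite(f"pics/{st}full13.png",np.hstack([q["color"]])[...,::-1]); cv2.imwrite(f"pics/{st}diff.png",d.astype(np.uint8)*255)
E
```

```text
scene [ 0.58213843 -0.07649747] [0.64027132 0.0231328 ]
near edge yaw 6.229634561818694 x at -.026 0.5875376810686325
fence yaw 0.9861129768585016
side [ 0.5802746  -0.07888544] [0.64268807 0.01970472]
near edge yaw 0.7070304289289843 x at -.026 0.582079446263081
fence yaw 0.7583736546668179
```

View pics/scene13.png

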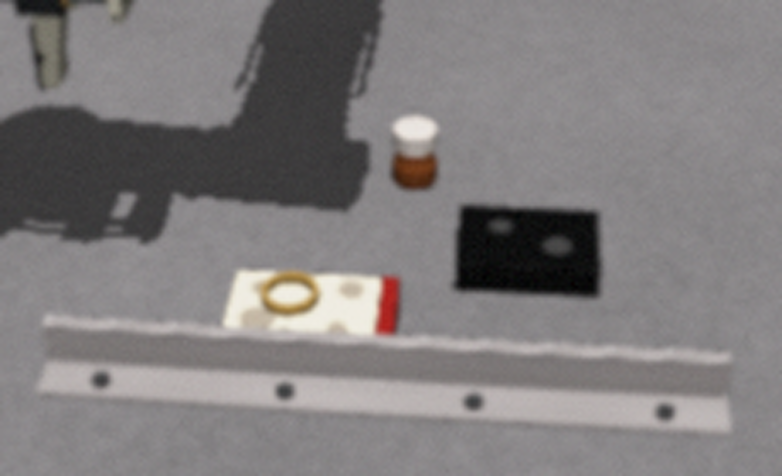

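View pics/side13.png

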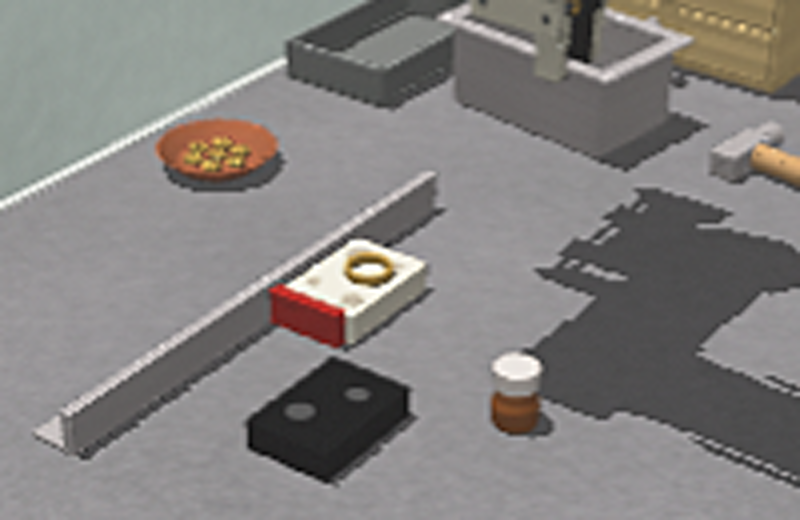

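View pics/scenediff.png

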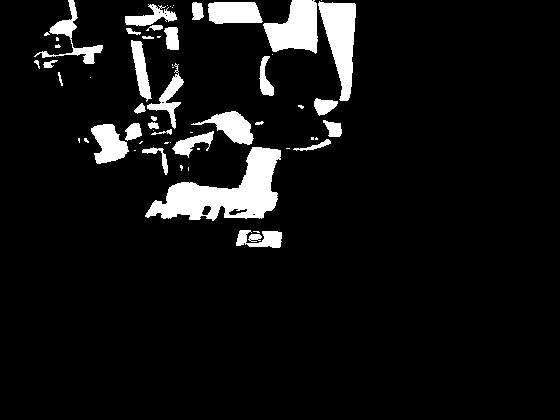

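The side camera's edge angle agrees with the fence (0.7° against 0.8°), but the scene fit reads 6.2°, probably because the ring and the depth mask contaminate it. I'll settle this with a wrist view and a cleaner edge fit.

```bash
python3 -m inch '[-0.04,0.045,-0.01,0,0,0,0.087,-0.04,0.05,-0.01,0,0,0,0.087,0,0.05,0,0,0,0,0.087,0,0.05,0,0,0,0,0.087,0,0,0,0,0,0,0.087]'
python3 look.py wrist 14
python3 - <<'E'
from h import *
q,o=pickle.load(open("scene13.pkl","rb"));c=q["color"].astype(float).min(2)
pts=[]
for u in list(range(242,248))+list(range(265,280)):
    col=c[222:238,u]; 
    i=np.nonzero((col[:-1]<165)&(col[1:]>=165))[0]
    if len(i):
        k=i[0];pts.append((u,222+k+(165-col[k])/(col[k+1]-col[k])))
P=toplane(q,pts,.025);p=np.polyfit(P[:,1],P[:,0],1);print("near edge yaw",-np.degrees(p[0]),np.polyval(p,-.026),np.std(P[:,0]-np.polyval(p,P[:,1])))
E
```

```text
clock: 24.4
tool_pos: [0.5229, -0.0189, 0.4086]
orientation: [14.6, 89.1, 15.9]
force: [-0.5, -0.5, -0.5]
opening: 0.0794
yaw 1.38 xdown [ 0.0158  0.0045 -0.9999] [ 0.5229 -0.0189  0.4086] 0.0794 [-0.5 -0.5 -0.5] 24.4
near edge yaw 1.7050853862644912 0.5809225815131108 0.000534451528961374
```

View pics/wrist14.png

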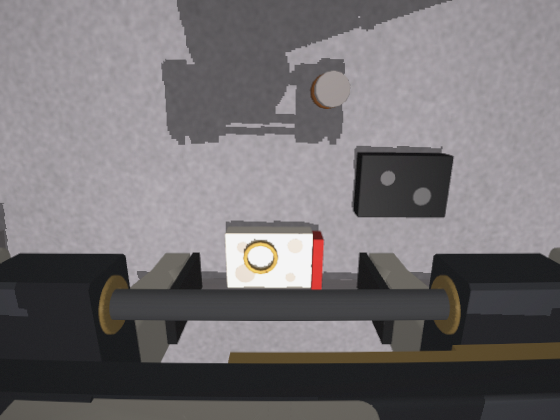

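```bash
python3 -m inch '[0,-0.008,0.035,0,0,0,0.087,0,0,0.03,0,0,0,0.087,0,0,0,0,0,0,0.087]'
python3 look.py wrist 15
python3 - <<'E'
import cv2
im=cv2.imread("pics/wrist15.png");cv2.imwrite("pics/wrist15z.png",cv2.resize(im[130:300,190:360],None,fx=3.5,fy=3.5,interpolation=cv2.INTER_NEAREST))
E
```

```text
clock: 24.82
tool_pos: [0.5884, -0.0261, 0.4096]
orientation: [14.2, 89.1, 15.7]
force: [-0.4, -0.6, -0.4]
opening: 0.0869
yaw 1.5 xdown [ 0.0159  0.0045 -0.9999] [ 0.5884 -0.0261  0.4096] 0.0869 [-0.4 -0.6 -0.4] 24.825
```

View pics/wrist15z.png

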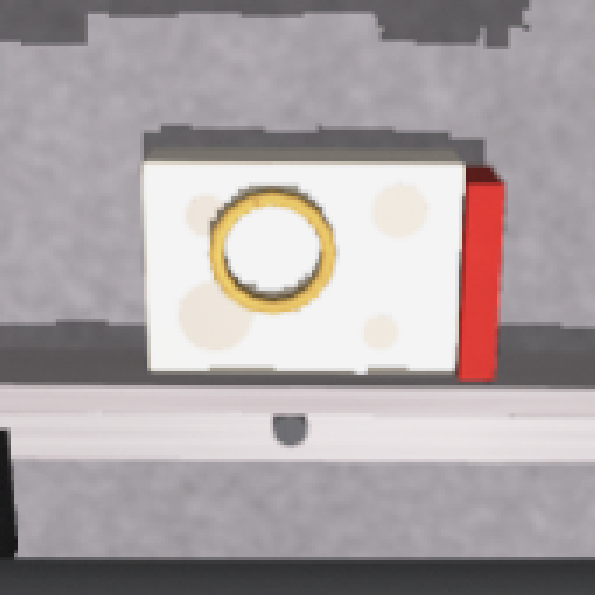

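```bash
python3 - <<'E'
from h import *
s,o=pickle.load(open("wrist15.pkl","rb"));c=s["color"].astype(float)
def edge(u,lo,hi,z,thr,falling):
    col=c[lo:hi,u].min(1)
    i=np.nonzero((col[:-1]>=thr)&(col[1:]<thr) if falling else (col[:-1]<thr)&(col[1:]>=thr))[0]
    if not len(i):return None
    k=i[0];return (u,lo+k+(thr-col[k])/(col[k+1]-col[k]))
for name,us,lo,hi,z,thr,fa in(("block far",range(235,320),225,243,.025,170,True),("block near",range(235,320),170,185,.025,200,False),("fence topfront",range(200,355),237,247,.035,160,False)):
    p=[e for u in us if (e:=edge(u,lo,hi,z,thr,fa))];P=toplane(s,p,z,o)
    f=np.polyfit(P[:,1],P[:,0],1);print(name,len(p),"yaw",-np.degrees(f[0]).round(2),"x(-.026)",np.polyval(f,-.026).round(4),"rms",np.std(P[:,0]-np.polyval(f,P[:,1])).round(4))
for v in(190,200,210,220,230):
    row=c[v,300:340];g=row[:,1];
    k=np.nonzero((g[:-1]>=150)&(g[1:]<150))[0][0];
    r=np.nonzero((row[:,0]>180)&(g<100))[0]
    a=toplane(s,[(300+k+.5,v)],.025,o)[0];b=toplane(s,[(300+r[0]-.5,v)],.030,o)[0];print(v,"block end y",a[1].round(4),"rib y",b[1].round(4))
E
```

```text
block far 85 yaw 1.3 x(-.026) 0.6518 rms 0.0005
block near 85 yaw 1.18 x(-.026) 0.5838 rms 0.0
fence topfront 155 yaw 1.09 x(-.026) 0.6538 rms 0.0001
190 block end y 0.0219 rib y 0.0223
200 block end y 0.0226 rib y 0.023
210 block end y 0.0222 rib y 0.0237
220 block end y 0.0229 rib y 0.0233
230 block end y 0.0225 rib y 0.0241
```

```bash
python3 - <<'E'
from h import *
for n,(r,cc) in dict(scene=((225,250),(225,275)),side=((185,220),(225,275))).items():
    a=pickle.load(open(n+"11.pkl","rb"))[0]["color"];b=pickle.load(open(n+"13.pkl","rb"))[0]["color"]
    g=lambda x:cv2.cvtColor(x,cv2.COLOR_RGB2GRAY)[r[0]:r[1],cc[0]:cc[1]].astype(np.float32)
    print(n,cv2.phaseCorrelate(g(a),g(b)),np.abs(g(a)-g(b)).max(),np.abs(g(a)-g(b)).mean())
    # ring + spots only flow
    M=np.eye(2,3,dtype=np.float32)
    gs=lambda x:cv2.cvtColor(x,cv2.COLOR_RGB2GRAY)
    rr=(228,246,238,278) if n=="scene" else (192,212,243,264)
    A=gs(a)[rr[0]:rr[1],rr[2]:rr[3]];B=gs(b)[rr[0]:rr[1],rr[2]:rr[3]]
    print(cv2.findTransformECC(A,B,M,cv2.MOTION_TRANSLATION)[1][:,2])
E
```

```text
scene ((-0.035385716447684956, 0.5107324444069175), 0.9864205291748047) 13.0 1.4432
[-0.02735209  0.02762901]
side ((0.00761557848511174, 0.01925585578297273), 1.000300486087799) 53.0 1.4268571
[ 0.00072961 -0.00250174]
```

The confirming press moved the block by less than 0.1 mm, so it is still seated against both the stop and the fence. I'm handing in.

```bash
python3 -c "
from plant import ctrl;print(ctrl.get_obs()['clock']);print(ctrl.close_job())"
```

```text
24.875
the job is handed in; nothing more can be done
None
```

The white block is home in the right-hand (−y) corner, flush against the fence and up against the red stop, with the ring still on top. I handed the job in at 24.9 s of the 51 s, with the gripper raised clear of everything.

I pushed the block to the fence with two fingertips on its long side. Then I pushed its end along the fence until it met the stop, which showed as a jump to about 15 N. A last gentle press toward the fence, about 10 N, moved it less than 0.1 mm.

**Last checks:**
- **Against the fence:** in the wrist camera the block's edges lie at 1.2–1.3° and the fence at 1.1°. The near edge plus 70 mm lands exactly on the fence face. The far edge alone read 2 mm short, within the calibration error.
- **Against the stop:** the measured gap was about 0.4–1.5 mm, close to one pixel. The force jump is the stronger evidence of contact here.
- **Angle readings that disagreed:** an early fit in the scene camera gave 6.2° for the block's edge, probably because the ring and depth mask spoiled it. A cleaner fit gave 1.7°, and the side camera gave 0.7°.
- **Everything else:** the ring was not touched. The before/after difference of the scene picture shows no change at the charcoal block, flux jar, cup or beaker. The pan and hammer area was partly covered by the arm in that comparison, but the arm never came near them.

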